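# Shut the slide dryer

## Task

The slides are ready to dry in the low white cabinet: with the fingertips, push both metal slide trays fully home, then swing the cabinet's door fully shut over them by pushing it. Get both trays in before you swing the door across. Grasp and lift nothing, and leave everything else on the bench where it stands.

Things in the scene. Friction and masses are not known exactly. Their poses are not given: they have to be found in the camera images.
- dryer: Slide dryer: low white cabinet fixed to the bench, 200 mm deep (x), 200 wide (y), 90 high; origin at the centre of its underside on the bench. Its open front is the face at its own x = -100 mm, looking along its -x towards the robot; its y points left as the robot sees it. It is yawed up to 12 degrees. Two trays sit side by side in it and one door is hinged on the left end (+y) of its front.
- tray_left (a joint): How far the left tray (at the dryer's y = +44.5 mm) stands out, m: 0 is fully home, 0.11 is the outer stop. It starts 35 to 100 mm out. It slides along the dryer's x against about 2 N of friction to a hard stop at 0 and stays where it is left.
- tray_right (a joint): The same for the right tray (at the dryer's y = -44.5 mm).
- tray_left_front (a point): Point on the outer side of the left tray's flat upright front plate (86 mm wide, plain aluminium, no handle), midway across it, 55 mm above the bench; the plate spans 17 to 73 mm above the bench. When home its outer side stands 3 mm proud of the cabinet's front, so it can be pushed from in front all the way. The low tray behind it carries glass slides fixed in it.
- tray_right_front (a point): The same point on the right tray's front plate.
- door (a joint): Angle of the door, rad: 0 is shut (flat across the front, covering both trays), 1.57 stands straight out towards the robot, 2.2 is the stop. It starts at 1.6 to 2.0, swung out to the left of the trays. It needs about 0.1 N m to move and stays where it is left. Door and trays do not stop one another: bring the trays home first.
- door_hinge (a point): The door's vertical hinge axis, 88 mm above the bench, at the dryer's x = -111, y = +98 mm. The door is a flat white panel 196 mm long from hinge to free edge, 10 mm thick (5 mm each side of the axis), from 8 to 88 mm above the bench. At angle a it runs from the hinge, in the dryer's frame, along (-sin a, -cos a); its outer side looks along (-cos a, sin a).
- door_edge (a point): Point on the outer side of the door, 150 mm from the hinge and 60 mm above the bench: a good place to push. Its axes turn with the door: -x points out of the outer side, -y from the hinge to the free edge, z up. A small black knob (12 mm thick, 16 mm proud) is on the outer side 178 mm from the hinge and 23 mm above the bench, below the pushing height.
- petri_dish: Flat clear petri dish, 90 mm across, 15 mm high, lying loose on the dryer's top near the back. Leave alone.
- specimen_jar: Amber specimen jar, 48 mm across, 62 mm high, standing in front of the dryer to the right of the right tray. Leave alone.
- slide_box: Closed grey slide box, 95 by 85 by 34 mm, on the bench to the right of the dryer. Leave alone.
- beaker: Small beaker, 54 mm across, 70 mm high, on the bench to the left of the dryer behind the door's hinge. Leave alone.
- stain_bottle: Amber stain bottle, 38 mm across, 66 mm high, on the bench well to the right or left of the dryer. Leave alone.
- oil_bottle: White oil bottle, 32 mm across, 60 mm high, on the bench well to the left or right of the dryer. Leave alone.
- magnifier: Black hand lens lying flat, 130 mm long, 10 mm thick, on the bench to the front right. Leave alone.

How it is judged:
On the way, in this order (a step that is already met when the one before it is completed fails the run):
1. both trays are pushed fully home while the door is still open (value of joint each of tray_left, tray_right below 0.005 m and value of joint door above 1 rad), for 0.1 s.
2. the door is pushed fully shut (value of joint each of tray_left, tray_right below 0.005 m and value of joint door below 0.04 rad), for 0.2 s.
At the end, for the whole second after the job is handed in: Both trays are within 5 mm of fully home and the door is within 0.04 rad (about 8 mm at its free edge) of shut; the trays went home before the door was swung across; every bystander is within 30 mm of where it stood (all of step 2 and distance of each of petri_dish, specimen_jar, slide_box, beaker, stain_bottle, oil_bottle, magnifier from where it was at the start of the episode below 0.03 m); the robot touches nothing.
It fails at once if the door is swung across (below 1.0 rad) while a tray still stands more than 12 mm out (value of joint door below 1 rad and value of joint any of tray_left, tray_right above 0.012 m).
It fails at once if a bystander is lifted, carried or pushed more than 30 mm from its place (distance of any of petri_dish, specimen_jar, slide_box, beaker, stain_bottle, oil_bottle, magnifier from where it was at the start of the episode above 0.03 m).
It fails at once if a bystander is knocked over (tilted more than 0.5 rad) (angle between any of petri_dish, specimen_jar, slide_box, beaker, stain_bottle, oil_bottle, magnifier's own z axis and vertical above 0.5 rad).
It also fails if it takes over 59 s, if anything falls off the work surface, if the arm or the gripper's body presses on something with over 40 N, if the wrist force passes 120 N, or if a joint passes its speed limit or range.

## Robot

A 7-joint arm with a two-finger parallel gripper is mounted at the origin on the work surface. World frame = base frame: x ahead of the robot, y to its left, z up, the work surface at z = 0. Lengths are in m, angles in rad, forces in N, time in s.
With the tool pointing down it reaches from about 0.4 to 0.85 m from the base axis. Payload 10.4 kg.
Tool frame: the origin (TCP) lies on the centre line of the jaws, within the pads' length; the fingertips stand 17 mm ahead of it and the grasp point (between the pads) lies 2 mm behind it; z points along the fingers, y is the line along which they close (so a half turn about z gives the same grasp; the last joint's range is limited). The gripper opens to 85 mm and grips with 20 to 120 N. Pads are 22 mm wide; open, the fingers measure 114 mm over their backs; the gripper's body (76 mm by 85 mm) begins 54 mm behind the grasp point. The pads swing forward as they close: fully open they stand 13 mm farther back than shut.
Start: joints at [1.215, 0.332, -0.065, 1.46, 0.022, 1.35, -0.088], TCP at [0.204, -0.591, 0.248] pointing down, gripper open.
Joint ranges: [-2.6, 2.6], [-0.5, 2.12], [-1.47, 1.34], [0.16, 2.42], [-1.27, 4.41], [0.06, 2.06], [-2.6, 2.6]. Speed limits (rad/s): [2.22, 2.22, 2.79, 2.79, 3.14, 3.14, 3.14].

## Interface

Orientations are given as a unit quaternion [x, y, z, w].
In Python, from workcell import sensors, imaging, order, spotter gives the robot as it stands. The module is installed in compiled form; this text tells all that it offers.
- The arm moves only by the shell command python3 -m inch 'ROWS' [FORCE]. ROWS is JSON, a list that holds one entry, the list of rows, each a list of 7 numbers: the shift along the tool's x, y, z in m, then the turn, a rotation vector about the tool's x, y, z in rad, then the closure, from -1 (fully open) to 1 (shut). In form: [[[x, y, z, ax, ay, az, hand], ...]]. A call has 1 to 10 rows; each row is the pose to reach, as a shift and turn from the pose commanded when the call began, along the tool's axes at that moment; what a row does not reach only later rows make up. A row lasts 1/10 s, in which the tool goes at most 50 mm and 8.59 degrees, less where a joint would pass 70% of its speed; a pose out of reach is approached as far as the arm can. A call with a gripper value outside its range is refused whole. The fingers move at their own pace and stop on an object; FORCE is the grip in N (left out, the last holds). Time passes only in rows, so rows that repeat a pose let the fingers close. It gives the time, the measured TCP pose, the force, the opening and the grip force at its end, in the units of the state.
- sensors.get_obs(): the state, without advancing time (a new reading comes with each control period).
- imaging.camera(name): name is "scene" or "top"; returns the picture (420x560x3 uint8, blue, green, red); there is no depth.
- imaging.calibration(name): a dict with "mtx" (3x3 intrinsics, pixels), "R" (3x3) and "t" (3): a world point X has camera coordinates R X + t. Camera axes: x right, y down, z forward; pixel columns grow to the right and rows downward; lengths in m; the calibration is good to about 2 mm. A picture is of the moment at which its call begins. calibration takes no time and is no camera call.
- order.hand_in(): hands the job in; it is judged then, once.
Trained networks look in the newest picture that a camera, given by its name, has taken for a name from the list of things; names that differ only in an ending like _2 or _b are one class to them, and where a whole thing is asked for, a point or a joint stands for the part that bears it (a point fixed in the world has none). Each returns a list of dicts, best first, with "conf" (0 to 1); they miss things now and then, are a little off and sometimes report something else, mostly with a low value. They report only what shows in the picture. A call takes as long as a camera call.
- spotter.look_for(label, camera): "pixel" ([column, row] in pixels, amid what is visible of it).
The state is a dict: "clock": time; "joint_pos": joint angles; "joint_velocities": joint speeds; "tau": joint torques, N m; "position": TCP position; "ee_rot": TCP orientation; "ft_force": force on the tool from outside, world axes, zero at the start; "torque": the same for the moment, N m; "grip_width": opening from 0.0 (shut) to 1.0 (fully open); "grasp_force": force on a finger pad.
Only numpy, scipy, OpenCV 4.12 (cv2) and the standard library are available. Lean on these libraries where they do the work, as an engineer would, in place of code of your own. Each camera call takes 0.05 s, during which the arm holds its last target. There are 200 camera calls.

## Working session

There is one attempt and no reset: what is moved stays moved. The work goes in short steps, Python scripts to look and compute and a shell command to move; the robot and the scene stay as the last step left them, time stands still between calls to the robot, and variables do not carry over. Pictures are saved under pics/ and viewed, at most 10 in all, crops included, and the job is handed in when it is done.

```bash
mkdir -p pics; python3 - <<'E'
from workcell import sensors, imaging, spotter
import cv2, numpy as np
o=sensors.get_obs(); print(o['clock'],np.round(o['position'],3),np.round(o['ee_rot'],3),o['grip_width'])
for c in ('scene','top'):
    im=imaging.camera(c); cv2.imwrite(f'pics/{c}0.png',im)
    k=imaging.calibration(c); print(c,np.round(k['mtx'],1).tolist(),np.round(k['R'],3).tolist(),np.round(k['t'],3).tolist())
    for l in ('tray_left_front','tray_right_front','door_hinge','door_edge','specimen_jar'):
        print(l,[(np.round(d['pixel']).tolist(),round(d['conf'],2)) for d in spotter.look_for(l,c)[:2]])
E
```

```text
0.0 [ 0.204 -0.59   0.247] [ 0.986  0.166 -0.    -0.001] 1.00433592710523
scene [[503.6, 0.0, 284.8], [0.0, 503.6, 202.7], [0.0, 0.0, 1.0]] [[-0.6, 0.8, 0.016], [0.563, 0.436, -0.702], [-0.569, -0.413, -0.712]] [0.347, -0.265, 1.673]
tray_left_front [([293.0, 200.0], 0.79), ([188.0, 200.0], 0.33)]
tray_right_front [([266.0, 189.0], 0.95), ([216.0, 214.0], 0.65)]
door_hinge [([325.0, 206.0], 0.62)]
door_edge [([329.0, 207.0], 0.8)]
specimen_jar [([235.0, 163.0], 0.94)]
top [[446.8, 0.0, 276.5], [0.0, 446.8, 207.3], [0.0, 0.0, 1.0]] [[0.045, -0.999, -0.0], [-0.978, -0.044, -0.206], [0.205, 0.009, -0.979]] [-0.032, 0.559, 1.352]
tray_left_front [([278.0, 212.0], 0.57)]
tray_right_front [([302.0, 208.0], 0.82)]
door_hinge [([250.0, 228.0], 0.63)]
door_edge [([249.0, 227.0], 0.68)]
specimen_jar [([350.0, 230.0], 0.75)]
```

View pics/scene0.png

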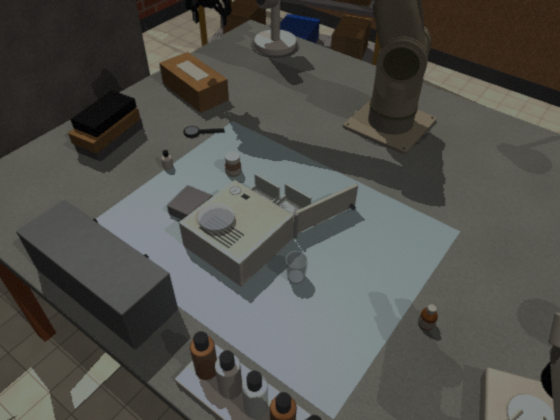

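View pics/top0.png

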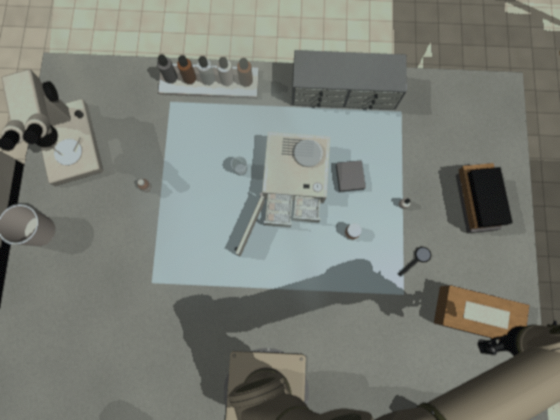

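The scene picture shows the dryer at about (240,230), its two tray plates at (266,188) and (297,197), and the door out at (327,208). In the top picture the dryer's top is at (297,165), the trays run to about row 222, and the door goes from (263,196) to (238,252). The jar is at (353,231). I'll enlarge this area to get the corners.

```bash
python3 - <<'E'
import cv2
a=cv2.imread('pics/top0.png')[120:265,220:380]; cv2.imwrite('pics/topc.png',cv2.resize(a,None,fx=4,fy=4,interpolation=cv2.INTER_CUBIC))
a=cv2.imread('pics/scene0.png')[150:290,170:370]; cv2.imwrite('pics/scenec.png',cv2.resize(a,None,fx=4,fy=4,interpolation=cv2.INTER_CUBIC))
E
```

```text
(no output)
```

View pics/topc.png

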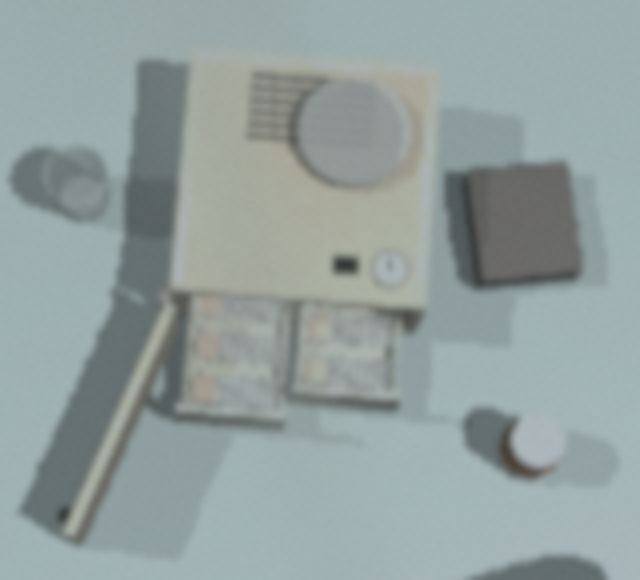

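View pics/scenec.png

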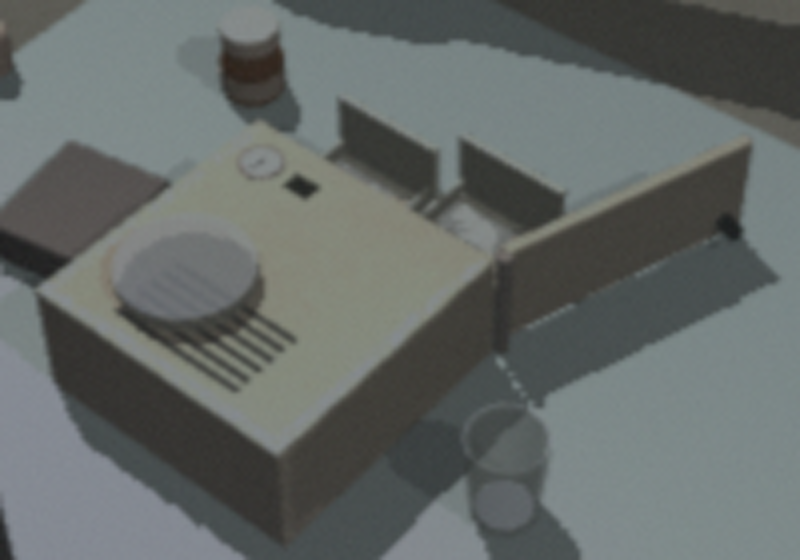

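```bash
cat > h.py <<'E'
import numpy as np
from workcell import imaging
K={c:imaging.calibration(c) for c in ('scene','top')}
def proj(c,X):
    k=K[c]; p=k['mtx']@(k['R']@np.array(X)+k['t']); return p[:2]/p[2]
def dw(q,p):  # dryer frame -> world
    c,s=np.cos(q[2]),np.sin(q[2]); return np.array([q[0]+c*p[0]-s*p[1],q[1]+s*p[0]+c*p[1],p[2]])
E
python3 - <<'E'
from h import *
from scipy.optimize import least_squares
T=lambda u,v:(220+u/4-.4,120+v/4-.4)
S=lambda u,v:(170+u/4-.4,150+v/4-.4)
C=lambda x,y:(lambda q:(x,y,.09))
P=lambda i,y:(lambda q:(-.103-q[i]+.0015,y,.073))
D=lambda r:(lambda q:(-.111-r*np.sin(q[5]),.098-r*np.cos(q[5]),.088))
F={'bl':C(.1,.1),'br':C(.1,-.1),'fr':C(-.1,-.1),'fl':C(-.1,.1),'Ll':P(3,.0875),'Lr':P(3,.0015),'Rl':P(4,-.0015),'Rr':P(4,-.0875),'h':D(0),'e':D(.196)}
top=dict(bl=(187,53),br=(437,73),fr=(425,313),fl=(172,292),Ll=(178,413),Lr=(283,422),Rl=(293,397),Rr=(397,404),h=(172,297),e=(73,535))
sc=dict(bl=(285,455),br=(40,293),fr=(257,123),fl=(495,262),Rr=(338,98),Rl=(438,155),Lr=(460,138),Ll=(565,192),h=(503,248),e=(748,142))
O=[('top',k,T(*v)) for k,v in top.items()]+[('scene',k,S(*v)) for k,v in sc.items()]
f=lambda q:np.concatenate([proj(c,dw(q,F[k](q)))-p for c,k,p in O])
r=least_squares(f,[.6,0,0,.06,.06,1.8],loss='soft_l1'); q=r.x
print('q',np.round(q,4)); print(np.round(f(q).reshape(-1,2),1).tolist())
for n,p in dict(Lfront=(-.103-q[3],.0445,.055),Rfront=(-.103-q[4],-.0445,.055),Lhome=(-.103,.0445,.055),Rhome=(-.103,-.0445,.055),hinge=(-.111,.098,.088),free=F['e'](q)).items(): print(n,np.round(dw(q,p),4))
np.save('q.npy',q)
# rays for jar
for c,uv in (('top',(353,229)),):
    k=K[c]; d=k['R'].T@np.linalg.solve(k['mtx'],[*uv,1]); o=-k['R'].T@k['t']; print('jar',np.round(o+d*((.06-o[2])/d[2]),3))
from scipy.spatial.transform import Rotation as R
from workcell import sensors
o=sensors.get_obs(); print(np.round(R.from_quat(o['ee_rot']).as_matrix(),3).tolist())
E
```

```text
q [ 0.697  -0.0612 -0.0263  0.0892  0.0677  1.8898]
[[-0.0, -1.5], [-0.0, -2.3], [-0.1, -1.4], [-1.1, -0.6], [-0.7, -0.9], [0.7, -1.2], [-0.4, -1.7], [1.2, -1.5], [-0.8, 1.8], [-1.1, 0.7], [-1.1, 0.2], [-1.1, -0.5], [0.3, -1.2], [0.4, -1.3], [0.8, -1.7], [0.2, -2.2], [0.6, -1.8], [0.1, -1.0], [0.4, -0.1], [0.2, -2.3]]
Lfront [ 0.506  -0.0116  0.055 ]
Rfront [ 0.5252 -0.1012  0.055 ]
Lhome [ 0.5952 -0.014   0.055 ]
Rhome [ 0.5929 -0.1029  0.055 ]
hinge [0.5886 0.0397 0.088 ]
free [0.4042 0.1061 0.088 ]
jar [ 0.501 -0.249  0.06 ]
[[0.945, 0.327, 0.0], [0.327, -0.945, -0.0], [0.0, 0.0, -1.0]]
```

```bash
python3 -m inch '[[[0.2,-0.188,0,0,0,0.18,1],[0.2,-0.188,0,0,0,0.18,1],[0.2,-0.188,0,0,0,0.18,1],[0.2,-0.188,0,0,0,0.18,1],[0.2,-0.188,0,0,0,0.18,1],[0.2,-0.188,0,0,0,0.18,1],[0.406,-0.376,0,0,0,0.36,1],[0.406,-0.376,0,0,0,0.36,1],[0.406,-0.376,0,0,0,0.36,1],[0.406,-0.376,0,0,0,0.36,1]]]' 30; cat > st.py <<'E'
from workcell import sensors
from scipy.spatial.transform import Rotation as R
import numpy as np
o=sensors.get_obs(); p=o['position']; M=R.from_quat(o['ee_rot']).as_matrix()
print(round(o['clock'],2),np.round(p,4),'yaw',round(float(np.arctan2(M[1,0],M[0,0])),3),'z',np.round(M[:,2],2),'F',np.round(o['ft_force'],1),'w',round(o['grip_width'],2))
E
python3 st.py
```

```text
clock: 1.6
position: [0.4254, -0.1752, 0.2487]
ee_rot: [1.0, -0.014, 0.0, 0.0]
ft_force: [1.2, -0.8, -0.3]
grip_width: 0.002
grasp_force: 0.0
1.6 [ 0.4254 -0.1752  0.2487] yaw -0.028 z [ 0. -0. -1.] F [ 1.2 -0.8 -0.3] w 0.0
```

```bash
python3 -m inch '[[[0.048,-0.074,0,0,0,0,1],[0.048,-0.074,0,0,0,0,1],[0.048,-0.074,0.1,0,0,0,1],[0.048,-0.074,0.1,0,0,0,1],[0.048,-0.074,0.187,0,0,0,1],[0.048,-0.074,0.187,0,0,0,1],[0.048,-0.074,0.187,0,0,0,1],[0.048,-0.074,0.187,0,0,0,1]]]' >/dev/null; python3 st.py; python3 - <<'E'
from workcell import imaging
import cv2
a=imaging.camera('scene')[130:290,170:370]
cv2.imwrite('pics/s1.png',cv2.resize(a,None,fx=3,fy=3))
E
```

```text
2.4 [ 0.4751 -0.1042  0.0622] yaw -0.027 z [-0.  0. -1.] F [-0.1 -0.2  1.8] w 0.0
```

View pics/s1.png

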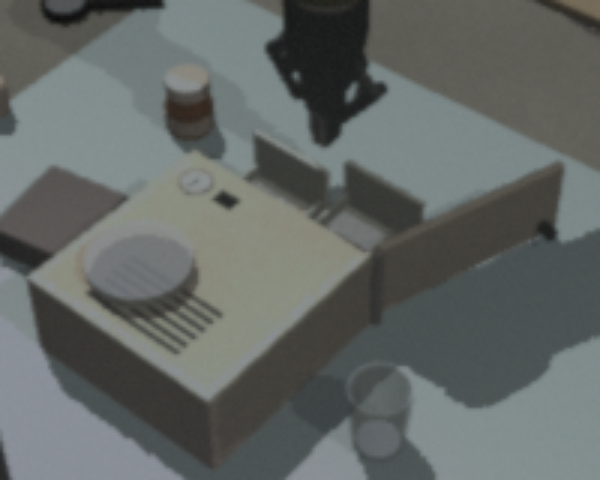

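The shut fingers are at about (322,135) in the crop, just in front of the right plate at (290,165). I'll push it now.

```bash
python3 -m inch '[[[0.02,0,0,0,0,0,1],[0.035,0,0,0,0,0,1],[0.045,0,0,0,0,0,1],[0.055,0,0,0,0,0,1],[0.065,0,0,0,0,0,1],[0.075,0,0,0,0,0,1],[0.085,0,0,0,0,0,1],[0.092,0,0,0,0,0,1],[0.096,0,0,0,0,0,1],[0.096,0,0,0,0,0,1]]]' >/dev/null; python3 st.py; python3 -m inch '[[[0.002,0,0,0,0,0,1],[0.004,0,0,0,0,0,1],[0.006,0,0,0,0,0,1]]]' >/dev/null; python3 st.py
```

```text
3.45 [ 0.5713 -0.1067  0.0612] yaw -0.027 z [ 0.  0. -1.] F [-0.   0.4  0.1] w 0.0
3.75 [ 0.5765 -0.1069  0.0612] yaw -0.027 z [-0.  0. -1.] F [-1.4  1.2 -0.1] w 0.0
```

```bash
for i in 1 2; do python3 -m inch '[[[0.001,0,0,0,0,0,1],[0.002,0,0,0,0,0,1],[0.003,0,0,0,0,0,1],[0.003,0,0,0,0,0,1]]]' >/dev/null; python3 st.py; done;  python3 - <<'E'
from workcell import imaging
import cv2
a=imaging.camera('scene')[130:290,170:370]
cv2.imwrite('pics/s2.png',cv2.resize(a,None,fx=3,fy=3))
E
```

```text
4.15 [ 0.5798 -0.1071  0.0613] yaw -0.027 z [ 0.  0. -1.] F [-1.8  1.  -0.9] w 0.0
4.55 [ 0.5817 -0.1072  0.0612] yaw -0.027 z [-0. -0. -1.] F [-8.4  0.8  4.6] w -0.0
```

View pics/s2.png

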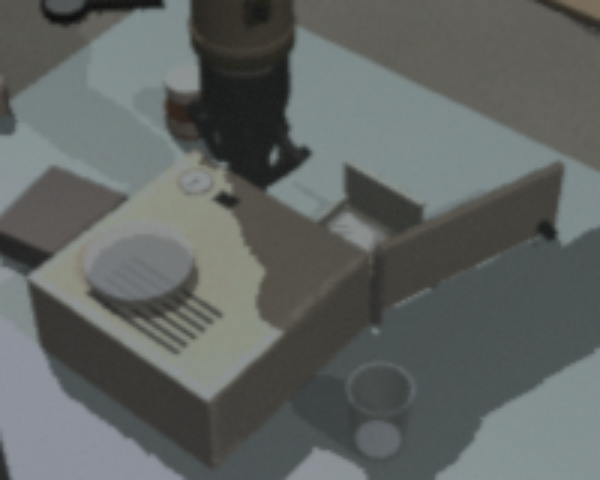

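The right tray is home: the force has jumped at the expected x. I'll press 2 mm more, back off, and shift to the left tray.

```bash
python3 -m inch '[[[0.002,0,0,0,0,0,1],[0.002,0,0,0,0,0,1]]]' >/dev/null; python3 st.py; python3 -m inch '[[[-0.04,0,0,0,0,0,1],[-0.08,0,0,0,0,0,1],[-0.125,0,0,0,0,0,1],[-0.125,0,0,0,0,0,1],[-0.128,-0.045,0,0,0,0,1],[-0.128,-0.092,0,0,0,0,1],[-0.128,-0.092,0,0,0,0,1]]]' >/dev/null; python3 st.py
```

```text
4.8 [ 0.5818 -0.1073  0.0611] yaw -0.027 z [-0.01 -0.   -1.  ] F [-19.6   2.9  13.2] w 0.0
5.5 [ 0.4605 -0.006   0.0624] yaw -0.02 z [ 0.  0. -1.] F [ 0.4 -0.6  0.4] w -0.0
```

```bash
python3 -m inch '[[[0.015,0.003,0,0,0,0,1],[0.03,0.005,0,0,0,0,1],[0.042,0.005,0,0,0,0,1],[0.054,0.005,0,0,0,0,1],[0.066,0.005,0,0,0,0,1],[0.078,0.005,0,0,0,0,1],[0.09,0.005,0,0,0,0,1],[0.102,0.005,0,0,0,0,1],[0.11,0.005,0,0,0,0,1],[0.114,0.005,0,0,0,0,1]]]' >/dev/null; python3 st.py; for i in 1 2 3; do python3 -m inch '[[[0.001,0,0,0,0,0,1],[0.002,0,0,0,0,0,1],[0.003,0,0,0,0,0,1],[0.003,0,0,0,0,0,1]]]' >/dev/null; python3 st.py; done
```

```text
6.5 [ 0.5737 -0.0202  0.0611] yaw -0.028 z [-0. -0. -1.] F [-3.4 -0.9  0.9] w -0.0
6.9 [ 0.5759 -0.02    0.0612] yaw -0.027 z [-0. -0. -1.] F [-2.3 -0.8 -1.8] w 0.0
7.3 [ 0.5793 -0.0201  0.0613] yaw -0.027 z [ 0.  0. -1.] F [-2.2 -0.1 -0.7] w -0.0
7.7 [ 0.5824 -0.0202  0.0614] yaw -0.027 z [ 0.  0. -1.] F [-0.6 -0.3 -0.6] w -0.0
```

```bash
for i in 1 2; do python3 -m inch '[[[0.001,0,0,0,0,0,1],[0.002,0,0,0,0,0,1],[0.003,0,0,0,0,0,1],[0.003,0,0,0,0,0,1]]]' >/dev/null; python3 st.py; done
```

```text
8.1 [ 0.5847 -0.0203  0.0613] yaw -0.027 z [-0. -0. -1.] F [-4.5  0.7  2.5] w -0.0
8.5 [ 0.5849 -0.0203  0.0612] yaw -0.027 z [-0.01 -0.   -1.  ] F [-23.2  -0.4  16.5] w 0.0
```

Both trays are home. Next I'll work out the waypoints for lifting over the door and sweeping it shut.

```bash
cat > wp.py <<'E'
from h import *
from workcell import sensors
from scipy.spatial.transform import Rotation as R
q=np.load('q.npy'); o=sensors.get_obs(); p=np.array(o['position']); M=R.from_quat(o['ee_rot']).as_matrix()
def wp(a,s=.145,d=.018):
    w=dw(q,(-.111-s*np.sin(a)-d*np.cos(a),.098-s*np.cos(a)+d*np.sin(a),.062)); return w,M.T@(w-p)
print('pre',*[np.round(v,3) for v in wp(1.89,.145,.045)])
for a in np.arange(1.9,-.05,-.1): print(round(a,2),*[np.round(v,3) for v in wp(a)])
for c,uv in (('top',(240,166)),):
    k=K[c]; d=k['R'].T@np.linalg.solve(k['mtx'],[*uv,1]); oo=-k['R'].T@k['t']; print('beaker',np.round(oo+d*((.03-oo[2])/d[2]),3))
E
python3 -m inch '[[[-0.04,0,0,0,0,0,1],[-0.08,0,0,0,0,0,1],[-0.12,0,0,0,0,0,1],[-0.12,0,-0.05,0,0,0,1],[-0.12,0,-0.1,0,0,0,1],[-0.12,0,-0.1,0,0,0,1],[-0.12,0,-0.1,0,0,0,1]]]' >/dev/null; python3 st.py; python3 wp.py
```

```text
9.2 [ 0.4695 -0.0172  0.163 ] yaw -0.027 z [ 0. -0. -1.] F [-1.3 -0.6 -0.6] w 0.0
pre [0.467 0.131 0.062] [-0.007 -0.148  0.101]
1.9 [0.459 0.107 0.062] [-0.014 -0.124  0.101]
1.8 [0.453 0.094 0.062] [-0.02  -0.111  0.101]
1.7 [0.448 0.08  0.062] [-0.024 -0.097  0.101]
1.6 [0.445 0.066 0.062] [-0.027 -0.082  0.101]
1.5 [0.443 0.051 0.062] [-0.029 -0.068  0.101]
1.4 [0.443 0.037 0.062] [-0.029 -0.053  0.101]
1.3 [0.444 0.022 0.062] [-0.027 -0.039  0.101]
1.2 [0.446 0.008 0.062] [-0.025 -0.024  0.101]
1.1 [ 0.45  -0.006  0.062] [-0.02  -0.01   0.101]
1.0 [ 0.455 -0.02   0.062] [-0.015  0.003  0.101]
0.9 [ 0.462 -0.033  0.062] [-0.008  0.016  0.101]
0.8 [ 0.47  -0.045  0.062] [0.001 0.028 0.101]
0.7 [ 0.479 -0.057  0.062] [0.01  0.039 0.101]
0.6 [ 0.489 -0.067  0.062] [0.021 0.049 0.101]
0.5 [ 0.5   -0.077  0.062] [0.032 0.058 0.101]
0.4 [ 0.512 -0.085  0.062] [0.044 0.066 0.101]
0.3 [ 0.525 -0.092  0.062] [0.057 0.073 0.101]
0.2 [ 0.539 -0.098  0.062] [0.071 0.078 0.101]
0.1 [ 0.553 -0.102  0.062] [0.085 0.082 0.101]
-0.0 [ 0.567 -0.105  0.062] [0.099 0.085 0.102]
beaker [0.699 0.119 0.03 ]
```

```bash
python3 -m inch '[[[0,-0.05,0,0,0,0,1],[0,-0.1,0,0,0,0,1],[-0.005,-0.158,0,0,0,0,1],[-0.005,-0.158,0,0,0,0,1],[-0.005,-0.158,0,0,0,0,1],[-0.005,-0.158,0.05,0,0,0,1],[-0.005,-0.158,0.101,0,0,0,1],[-0.005,-0.158,0.101,0,0,0,1],[-0.005,-0.158,0.101,0,0,0,1]]]' >/dev/null; python3 st.py;  python3 - <<'E'
from workcell import imaging
import cv2
a=imaging.camera('scene')[130:290,170:370]
b=imaging.camera('top')[120:280,200:400]
cv2.imwrite('pics/s3.png',cv2.resize(cv2.hconcat([a,b]),None,fx=2,fy=2))
E
python3 wp.py
```

```text
10.1 [0.4672 0.14   0.0604] yaw -0.028 z [-0. -0. -1.] F [0.6 0.6 1.1] w 0.0
pre [0.467 0.131 0.062] [-0.001  0.01   0.001]
1.9 [0.459 0.107 0.062] [-0.009  0.034  0.001]
1.8 [0.453 0.094 0.062] [-0.015  0.048  0.   ]
1.7 [0.448 0.08  0.062] [-0.019  0.061  0.   ]
1.6 [0.445 0.066 0.062] [-0.022  0.076  0.   ]
1.5 [0.443 0.051 0.062] [-0.023  0.09   0.   ]
1.4 [0.443 0.037 0.062] [-0.024  0.105  0.   ]
1.3 [0.444 0.022 0.062] [-0.022  0.119  0.   ]
1.2 [0.446 0.008 0.062] [-0.019  0.134  0.   ]
1.1 [ 0.45  -0.006  0.062] [-0.015  0.148  0.   ]
1.0 [ 0.455 -0.02   0.062] [-0.009  0.161  0.   ]
0.9 [ 0.462 -0.033  0.062] [-0.002  0.174  0.   ]
0.8 [ 0.47  -0.045  0.062] [0.006 0.186 0.   ]
0.7 [ 0.479 -0.057  0.062] [0.015 0.197 0.   ]
0.6 [ 0.489 -0.067  0.062] [0.026 0.207 0.001]
0.5 [ 0.5   -0.077  0.062] [0.037 0.217 0.001]
0.4 [ 0.512 -0.085  0.062] [0.05  0.224 0.001]
0.3 [ 0.525 -0.092  0.062] [0.063 0.231 0.001]
0.2 [ 0.539 -0.098  0.062] [0.076 0.236 0.001]
0.1 [ 0.553 -0.102  0.062] [0.09  0.24  0.001]
-0.0 [ 0.567 -0.105  0.062] [0.105 0.243 0.001]
beaker [0.699 0.119 0.03 ]
```

View pics/s3.png

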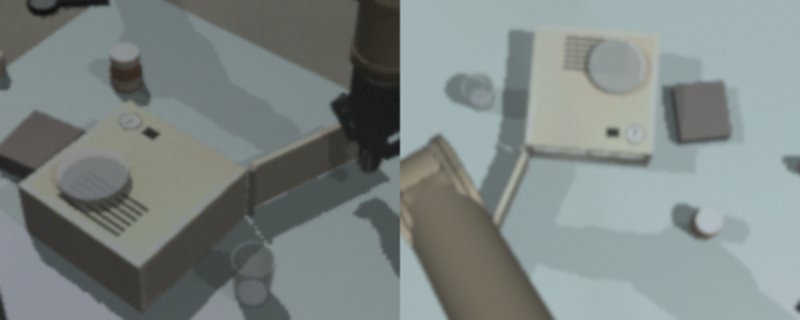

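The trays are flush with the cabinet front: the top view at (590,155) shows nothing standing out. In the scene view the fingers are at (370,165), on the door's outer side. I'll sweep now.

```bash
python3 -m inch '[[[-0.004,0.015,0,0,0,0,1],[-0.009,0.03,0,0,0,0,1],[-0.013,0.044,0,0,0,0,1],[-0.017,0.058,0,0,0,0,1],[-0.021,0.073,0,0,0,0,1],[-0.023,0.088,0,0,0,0,1],[-0.024,0.102,0,0,0,0,1],[-0.022,0.117,0,0,0,0,1],[-0.019,0.132,0,0,0,0,1],[-0.015,0.147,0,0,0,0,1]]]' >/dev/null; python3 st.py; python3 wp.py | sed -n '9,22p'
```

```text
11.2 [ 0.4507 -0.0062  0.0633] yaw -0.027 z [ 0.01 -0.   -1.  ] F [0.7 1.3 2.4] w 0.0
1.2 [0.446 0.008 0.062] [-0.005 -0.014  0.001]
1.1 [ 0.45  -0.006  0.062] [-0.001  0.     0.001]
1.0 [ 0.455 -0.02   0.062] [0.005 0.014 0.001]
0.9 [ 0.462 -0.033  0.062] [0.012 0.026 0.001]
0.8 [ 0.47  -0.045  0.062] [0.02  0.039 0.001]
0.7 [ 0.479 -0.057  0.062] [0.03  0.05  0.001]
0.6 [ 0.489 -0.067  0.062] [0.04  0.06  0.002]
0.5 [ 0.5   -0.077  0.062] [0.051 0.069 0.002]
0.4 [ 0.512 -0.085  0.062] [0.064 0.077 0.002]
0.3 [ 0.525 -0.092  0.062] [0.077 0.084 0.002]
0.2 [ 0.539 -0.098  0.062] [0.09  0.089 0.002]
0.1 [ 0.553 -0.102  0.062] [0.104 0.093 0.002]
-0.0 [ 0.567 -0.105  0.062] [0.119 0.095 0.002]
beaker [0.699 0.119 0.03 ]
```

```bash
python3 -m inch '[[[0.005,0.014,0,0,0,0,1],[0.012,0.026,0,0,0,0,1],[0.02,0.039,0,0,0,0,1],[0.03,0.05,0,0,0,0,1],[0.04,0.06,0,0,0,0,1],[0.051,0.069,0,0,0,0,1],[0.064,0.077,0,0,0,0,1],[0.077,0.084,0,0,0,0,1],[0.09,0.089,0,0,0,0,1],[0.1,0.092,0,0,0,0,1]]]' >/dev/null; python3 st.py;  python3 -m inch '[[[0.004,0,0,0,0,0,1],[0.008,0,0,0,0,0,1],[0.01,0,0,0,0,0,1],[0.012,0,0,0,0,0,1],[0.012,0,0,0,0,0,1]]]' >/dev/null; python3 st.py
```

```text
12.2 [ 0.5471 -0.1009  0.0602] yaw -0.027 z [-0. -0. -1.] F [-0.9  2.1  4.7] w 0.0
12.7 [ 0.5577 -0.1003  0.0601] yaw -0.027 z [-0.  0. -1.] F [-0.6  0.5 -0.2] w 0.0
```

```bash
for i in 1 2 3 4 5; do python3 -m inch '[[[0.001,0,0,0,0,0,1],[0.002,0,0,0,0,0,1],[0.003,0,0,0,0,0,1],[0.003,0,0,0,0,0,1]]]' >/dev/null; python3 st.py; done
```

```text
13.1 [ 0.5611 -0.1007  0.0604] yaw -0.027 z [ 0. -0. -1.] F [-0.5 -0.4 -0.5] w 0.0
13.5 [ 0.5641 -0.1007  0.0604] yaw -0.027 z [ 0. -0. -1.] F [ 0.2 -0.9  0.3] w 0.0
13.9 [ 0.5664 -0.1009  0.0601] yaw -0.027 z [-0. -0. -1.] F [-4.1  0.3  1.5] w -0.0
14.3 [ 0.5664 -0.101   0.059 ] yaw -0.027 z [-0.01 -0.   -1.  ] F [-17.9  -0.3   5.4] w 0.0
14.7 [ 0.5663 -0.1013  0.058 ] yaw -0.028 z [-0.01 -0.   -1.  ] F [-29.3   2.3   5.5] w -0.0
```

```bash
python3 -m inch '[[[-0.03,0,0,0,0,0,1],[-0.07,0,0,0,0,0,1],[-0.1,0,0,0,0,0,1],[-0.1,0,-0.05,0,0,0,1],[-0.1,0,-0.1,0,0,0,1],[-0.1,0.05,-0.14,0,0,0,1],[-0.1,0.1,-0.14,0,0,0,1],[-0.1,0.14,-0.14,0,0,0,1],[-0.1,0.14,-0.14,0,0,0,1]]]' >/dev/null; python3 st.py;  python3 - <<'E'
from workcell import imaging
import cv2
from h import *
a=imaging.camera('scene')[130:290,170:370]
b=imaging.camera('top')[120:280,220:380]
cv2.imwrite('pics/s4.png',cv2.resize(cv2.hconcat([a,b]),None,fx=2.2,fy=2.2,interpolation=cv2.INTER_CUBIC))
E
```

```text
15.6 [ 0.4679 -0.2457  0.2008] yaw -0.036 z [ 0. -0. -1.] F [-0.4  0.5 -0.4] w -0.0
```

View pics/s4.png

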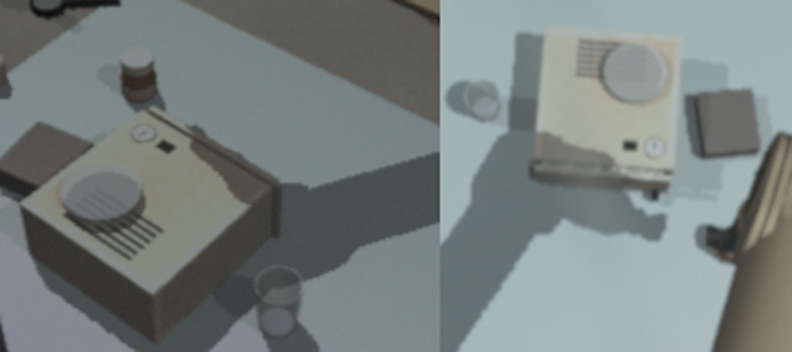

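The door lies flat across the front with an even gap: the scene view runs from (152,108) to (278,185), and the top view shows the strip from (532,170) to (672,182). The bystanders are in place and the arm is clear.

```bash
python3 -c "
from workcell import order
print(order.hand_in())"
```

```text
the job is handed in; nothing more can be done
None
```

I pushed both trays fully home, then pushed the door shut until it met its stop, and handed the job in at about 16 s. In the last pictures the door was flat across the front, the bystanders I could see hadn't moved, and the arm was clear; the hand-in gave no verdict.

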